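# Hold a pen gauge square on the ringed spot of a sloping block

## Task

Check the coating of the grey block that is clamped at a slope in the vise: take the pen gauge up out of its stand and set its spring-loaded foot inside the ring marked on the block's upper face, with the pen square to that sloping face and pressed lightly, so that the foot is pushed about half way in and never fully in. Leave the screwdriver, hex key and parts cup undisturbed. Finish while still holding the gauge there, steady, without letting go.

Things in the scene. Friction and masses are not known exactly. Their poses are not given: they have to be found in the camera images.
- gauge_grip (a point): Pen gauge, 140 mm long, 0.07 to 0.11 kg, upright in its stand, foot down. This point: on its axis, 105 mm above the foot's tip, 35 mm below its top; z points up along the pen. From the top: grey round handle 24 mm in diameter, 80 mm long (grasp anywhere), steel barrel 15 mm by 38 mm, steel foot 7 mm in diameter sticking out 22 mm. The handle's shoulder rests on the stand.
- gauge_foot (a joint): How far the gauge's foot is pushed in along the pen, m: 0 fully out, 0.012 fully in. Its spring pushes with about 1 N at first, 3.4 N half way and 5.8 N at the end (400 N/m).
- gauge_tip (a point): The lowest point of the gauge's foot, on the pen's axis; z points up along the pen.
- stand: The gauge's stand: a black block 70 x 70 mm and 66 mm high, fixed to the table, with a round bore of 17 mm in the centre of its top, 64 mm deep; origin at the centre of its underside. The gauge must be lifted 60 mm to be clear of it.
- spot (a point): Centre of the marked ring (thin dark line, 20 mm in diameter, four short ticks outwards) on the block's upper face, about 123 mm above the table. z: outward normal of the face, 20 degrees (0.35 rad) off vertical, leaning down the slope, more or less towards the robot; x runs up the slope, y across it. Two plain dark dots near the low edge are drilled holes, not the spot.
- vise: Small aluminium vise (swivel head) at the table's far edge, fixed; origin on its swivel axis, 42 mm above the table. Its jaws, 65 mm long, tops 102 mm above the table, hold the grey block, 80 x 50 mm, tilted 20 degrees. The middle of the block's face lies 78 mm above the origin; the ring is 10 mm up the slope and 6 mm to -y from it. The face stands above the jaws everywhere.
- screwdriver: Bystander: plastic-handled screwdriver 170 mm long, lying on an orange mat 3 mm thick (130 x 200 mm) between the robot and the vise.
- hexkey_mid (a point): Bystander: steel hex key, L-shaped, 80 x 30 mm, 6 mm thick, on the same mat; this point is on the middle of its long leg.
- cup: Bystander: clear parts cup with its lid shut, 65 mm in diameter and 50 mm high; origin at the centre of its underside.
Not all that is in view belongs to the job. What is shaped like the part that bears gauge_grip but blue or pink is not meant.

How it is judged:
By the outcome, as a careful person would: the job done as asked, in the order asked, and still so for the second after the job is handed in, while the arm keeps its last pose, push and grip.
It also fails if it takes over 35 s, if anything falls off the work surface, if the arm or the gripper's body presses on something with over 40 N, if the wrist force passes 120 N, or if a joint passes its speed limit or range.

## Robot

A 6-joint arm with a two-finger parallel gripper is mounted at the origin on the work surface. World frame = base frame: x ahead of the robot, y to its left, z up, the work surface at z = 0. Lengths are in m, angles in rad, forces in N, time in s.
With the tool pointing down it reaches from about 0.25 to 0.8 m from the base axis. Payload 3.9 kg.
Tool frame: the origin (TCP) lies at the centre of the arm's flange, where the gripper is bolted on; the fingertips stand 173 mm ahead of it and the grasp point (between the pads) lies 155 mm ahead of it; x points along the fingers, y is the direction in which the jaws open and shut, and the axes are right-handed (so a half turn about x gives the same grasp; the last joint's range is limited). The gripper opens to 85 mm and grips with 20 to 120 N. Pads are 22 mm wide; open, the fingers measure 114 mm over their backs; the gripper's body (76 mm by 85 mm) begins 54 mm behind the grasp point. The pads swing forward as they close: fully open they stand 13 mm farther back than shut.
Start: joints at [1.178, 0.26, -0.138, 1.173, 0, 1.571], TCP at [0.201, 0.485, 0.405] pointing down, gripper open.
Joint ranges: [-2.78, 2.78], [-0.83, 1.72], [-1.28, 1.37], [-1.9, 2.12], [-1.57, 1.48], [-3.14, 3.14]. Speed limits (rad/s): [2.57, 2.57, 3.14, 3.14, 3.14, 3.14].

## Interface

Orientations are given as a unit quaternion [w, x, y, z].
In Python, from cell import r gives the robot as it stands.
- The arm moves only by the shell command python3 -m inch 'ROWS' [FORCE]. ROWS is JSON, a list that holds one entry, the list of rows, each a list of 5 numbers: the shift along the tool's x, y, z in cm, then the turn about the tool's x in degrees, then the finger opening in cm, from 0 to 8.54. In form: [[[x, y, z, twist, claw], ...]]. A call has 1 to 8 rows; each row is the pose to reach, as a shift and turn from the pose commanded when the call began, along the tool's axes at that moment; what a row does not reach only later rows make up. A row lasts 1/8 s, in which the tool goes at most 62.5 mm and 10.7 degrees, less where a joint would pass 70% of its speed; a pose out of reach is approached as far as the arm can. A call with a gripper value outside its range is refused whole. The fingers move at their own pace and stop on an object; FORCE is the grip in N (left out, the last holds). Time passes only in rows, so rows that repeat a pose let the fingers close. It gives the time, the measured TCP pose, the force and the opening at its end, in the units of the state.
- r.observe(): the state, without advancing time (a new reading comes with each control period).
- r.snapshot(name): name is "scene" or "top"; returns a dict with "frame" (400x640x3 uint8, red, green, blue), "intrinsics" (3x3 intrinsics, pixels), "R" (3x3) and "t" (3): a world point X has camera coordinates R X + t. Camera axes: x right, y down, z forward; pixel columns grow to the right and rows downward; lengths in m; the calibration is good to about 2 mm. A picture is of the moment at which its call begins. There is no depth.
- r.job_done(): hands the job in, once; it reports no verdict.
The state is a dict: "clock": time; "joint_positions": joint angles; "joint_vel": joint speeds; "effort": joint torques, N m; "ee_pos": TCP position; "orientation": TCP orientation; "contact_force": force on the tool from outside, world axes, zero at the start; "ft_torque": the same for the moment, N m; "opening": opening from 0.0 (shut) to 1.0 (fully open).
Only numpy, scipy, OpenCV 4.12 (cv2) and the standard library are available. Lean on these libraries where they do the work, as an engineer would, in place of code of your own. Each camera call takes 0.05 s, during which the arm holds its last target.

## Working session

There is one attempt and no reset: what is moved stays moved. The work goes in short steps, Python scripts to look and compute and a shell command to move; the robot and the scene stay as the last step left them, time stands still between calls to the robot, and variables do not carry over. Pictures are saved under pics/ and viewed, and the job is handed in when it is done.

```bash
ls; mkdir -p pics
python3 - <<'E'
from cell import r
import cv2,json,numpy as np
o=r.observe(); print({k:np.round(v,4).tolist() for k,v in o.items()})
for n in("scene","top"):
    s=r.snapshot(n); cv2.imwrite(f"pics/{n}0.png",s["frame"][:,:,::-1]); np.savez(f"pics/{n}0.npz",**s)
    print(n,s["intrinsics"],s["R"],s["t"], -s["R"].T@s["t"])
E
```

```text
pics
{'clock': 0.0, 'joint_positions': [1.178, 0.2607, -0.1394, 1.1727, -0.0, 1.5708], 'joint_vel': [0.0006, -0.0014, 0.0009, 0.0019, 0.0002, 0.0008], 'effort': [0.0021, -40.5684, 25.3919, 0.0189, 0.0003, -0.0], 'ee_pos': [0.2008, 0.4847, 0.4038], 'orientation': [0.6934, 0.1373, 0.6936, -0.1387], 'contact_force': [-0.0615, -0.1813, 0.3667], 'ft_torque': [0.0112, -0.0172, 0.025], 'opening': 0.997}
scene [[501.75687646   0.         317.78925927]
 [  0.         501.75687646 194.41347514]
 [  0.           0.           1.        ]] [[ 0.38346632  0.92334826  0.0195336 ]
 [ 0.6523987  -0.25584926 -0.71338425]
 [-0.65370446  0.28630253 -0.70050078]] [-0.2094277  -0.27865511  1.47847161] [ 1.22858618 -0.30120917  0.84097323]
top [[444.96280523   0.         324.26480668]
 [  0.         444.96280523 197.68597996]
 [  0.           0.           1.        ]] [[ 2.43356053e-03 -9.99878776e-01 -1.53788915e-02]
 [-9.83211280e-01  4.13536769e-04 -1.82470291e-01]
 [ 1.82454531e-01  1.55647521e-02 -9.83091086e-01]] [0.00126862 0.52071636 0.76522221] [ 0.37235285 -0.01085736  0.84731791]
```

View pics/scene0.png

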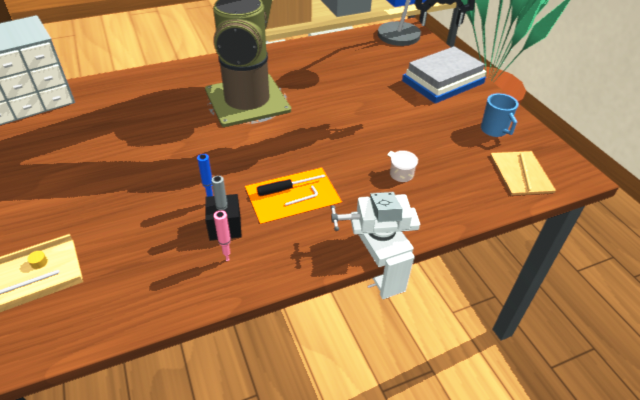

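View pics/top0.png

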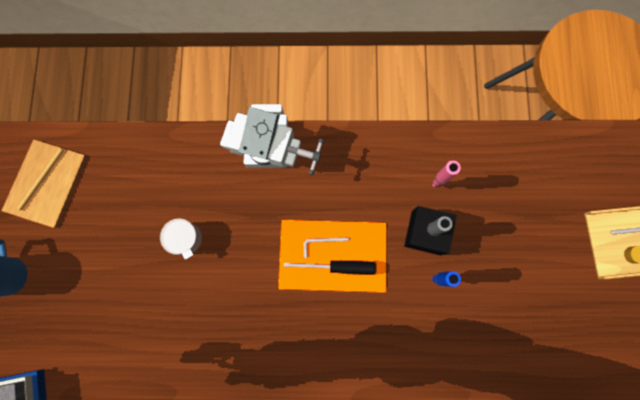

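Run:
```python
import cv2
a=cv2.imread("pics/scene0.png");b=cv2.imread("pics/top0.png")
def c(im,x,y,w,h,k,n): cv2.imwrite(n,cv2.resize(im[y:y+h,x:x+w],None,fx=k,fy=k,interpolation=cv2.INTER_CUBIC))
c(a,180,145,80,70*1+55,4.8,"pics/s_g.png")   # 384x600
c(a,330,180,100,75,8,"pics/s_v.png")
c(b,395,145,100,75*2//1,4,"pics/t_g.png")
c(b,215,95,100,75,8,"pics/t_v.png")
```

```text
(no output)
```

View pics/s_g.png

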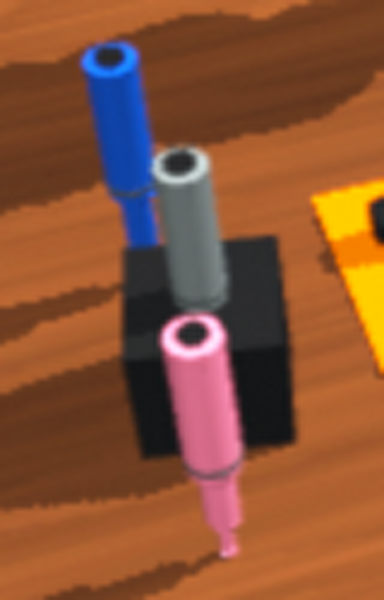

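View pics/s_v.png

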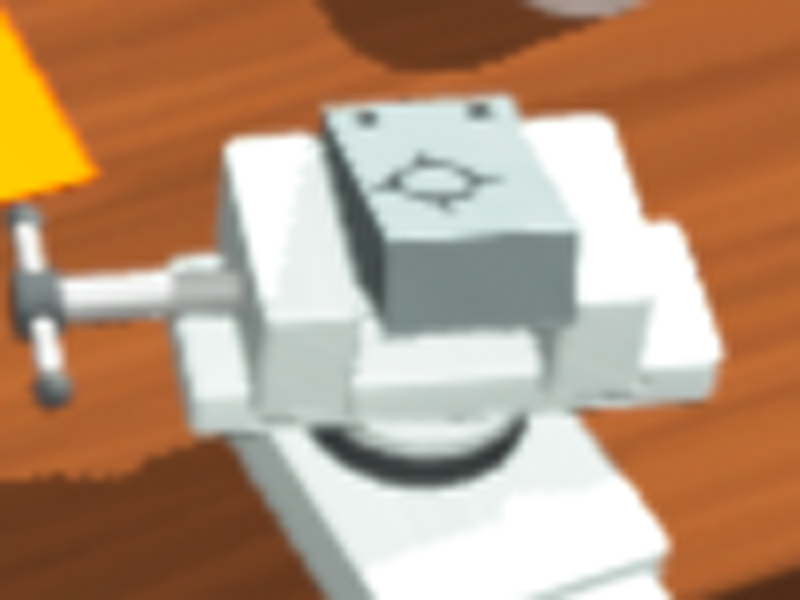

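View pics/t_g.png

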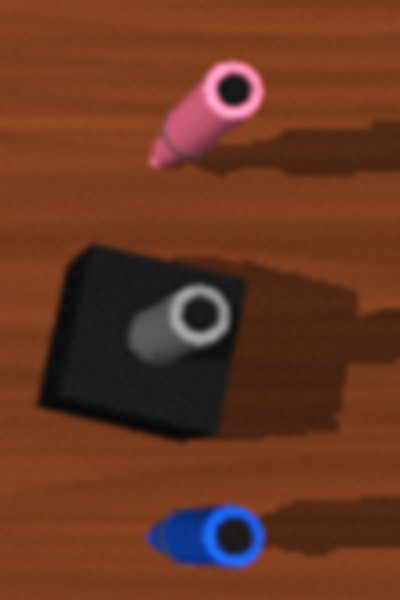

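View pics/t_v.png

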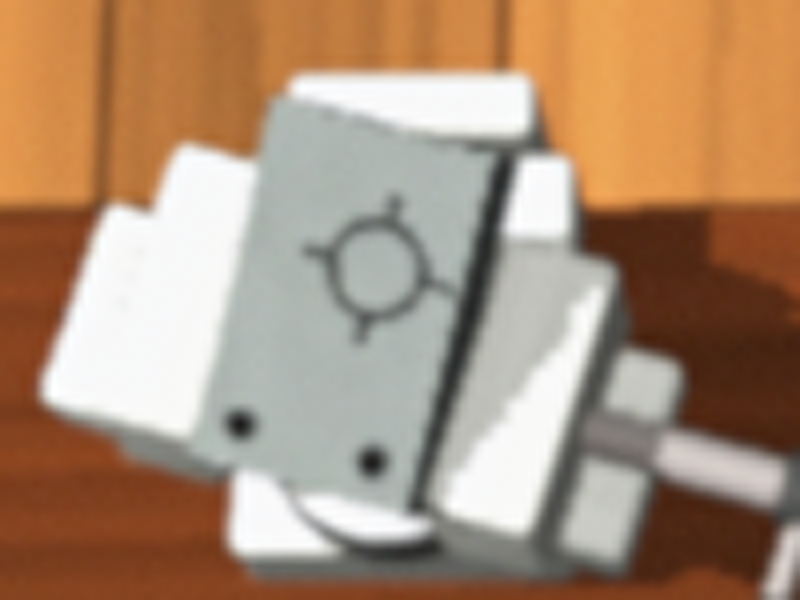

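```bash
cat > h.py <<'E'
import numpy as np, cv2
C={n:dict(np.load(f"pics/{n}0.npz")) for n in("scene","top")}
def P(n): c=C[n]; return c["intrinsics"]@np.c_[c["R"],c["t"]]
def tri(s,t):
    X=cv2.triangulatePoints(P("scene"),P("top"),np.float64(s).reshape(2,1),np.float64(t).reshape(2,1))[:,0]; X=X[:3]/X[3]
    e=[np.linalg.norm(proj(n,X)-p) for n,p in(("scene",s),("top",t))]
    return X,e
def proj(n,X): q=P(n)@np.r_[X,1]; return q[:2]/q[2]
def cr(p,off,k): return (np.array(p)+.5)/k-.5+np.array(off)
E
python3 - <<'E'
from h import *
np.set_printoptions(precision=4,suppress=True)
sg=lambda p:cr(p,(180,145),4.8); tg=lambda p:cr(p,(395,145),4)
sv=lambda p:cr(p,(330,180),8); tv=lambda p:cr(p,(215,95),8)
for n,a,b in[("gauge",sg((181,163)),tg((199,314))),("pink",sg((192,333)),tg((233,90))),("blue",sg((110,58)),tg((234,538))),
 ("ring",sv((437,182)),tv((377,269))),("hi-",sv((385,237)),tv((497,152))),("hi+",sv((577,235)),tv((275,97))),
 ("lo-",sv((325,107)),tv((412,508))),("lo+",sv((513,97)),tv((193,460))),("h-",sv((367,118)),tv((372,461))),("h+",sv((480,110)),tv((240,424))),
 ("st far-",sg((124,250)),tg((215,437))),("st far+",sg((276,238)),tg((62,400))),("st near+",sg((290,338)),tg((93,246))),("st near-",sg((130,350)),tg((246,282)))]:
    X,e=tri(a,b); print(n,X,np.round(e,2))
E
```

```text
gauge [ 0.4618 -0.1896  0.1449] [0.11 0.17]
pink [ 0.5544 -0.2095  0.1392] [0.01 0.02]
blue [ 0.3747 -0.2007  0.1379] [0.19 0.32]
ring [0.628  0.1083 0.1224] [0.15 0.22]
hi- [0.6497 0.0813 0.1338] [0.02 0.02]
hi+ [0.6634 0.1288 0.1299] [0.39 0.56]
lo- [0.5796 0.1023 0.1069] [0.34 0.52]
lo+ [0.5917 0.1515 0.1038] [0.64 0.98]
h- [0.5893 0.1101 0.109 ] [0.05 0.07]
h+ [0.5976 0.139  0.1092] [0.08 0.12]
st far- [ 0.4183 -0.2152  0.0621] [0.1  0.16]
st far+ [ 0.4345 -0.1488  0.0609] [0.29 0.46]
st near+ [ 0.5026 -0.1625  0.0666] [0.79 1.19]
st near- [ 0.486  -0.229   0.0687] [0.64 0.95]
```

Run:
```python
from h import *
from scipy.optimize import least_squares
from scipy.spatial.transform import Rotation as Ro
np.set_printoptions(precision=4,suppress=True)
sv=lambda p:cr(p,(330,180),8); tv=lambda p:cr(p,(215,95),8)
D=[((.01,-.006),(437,182),(377,269)),((.04,-.025),(385,237),(497,152)),((.04,.025),(577,235),(275,97)),((-.04,-.025),(325,107),(412,508)),((-.04,.025),(513,97),(193,460))]
def face(q):
    x,y,z,yaw,til=q
    R=Ro.from_euler("ZY",[yaw,-til]).as_matrix(); return np.array([x,y,z]),R
def res(q):
    c,R=face(q); o=[]
    for (u,v),s,t in D:
        X=c+R@[u,v,0]; o+=[*(proj("scene",X)-sv(s)),*(proj("top",X)-tv(t))]
    return np.r_[o,(q[2]-.120)/.001,(q[4]-np.radians(20))/np.radians(.3)]
s=least_squares(res,[.62,.115,.12,-.28,.35],x_scale=[.01,.01,.01,.1,.1],loss="soft_l1"); c,R=face(s.x)
print(s.x,np.degrees(s.x[3:]),"spot",c+R@[.01,-.006,0],"n",R[:,2]); print(res(s.x))
from cell import r
o=r.observe(); T=Ro.from_quat(o["orientation"],scalar_first=True).as_matrix(); print("tool",T)
```

```text
[ 0.6209  0.1158  0.1194 -0.286   0.3492] [-16.3864  20.007 ] spot [0.6282 0.1074 0.1229] n [-0.3282  0.0965  0.9397]
[-0.4619  0.0667  0.2944 -0.3106 -0.0148  0.3237  0.1368  0.0187  0.9494
 -1.0543 -0.059  -0.8726 -0.71   -0.1174 -0.5078  1.0261 -0.915  -0.3133
 -0.5201 -0.7943 -0.5518  0.0235]
tool [[-0.0007  0.3827  0.9239]
 [-0.0016  0.9239 -0.3827]
 [-1.     -0.0018 -0.    ]]
```

```bash
python3 -m inch '[[[0,-5,4.8,-6.1,8.5],[0,-10,9.6,-6.1,8.5],[0,-14.5,13.8,-6.1,8.5],[0,-19,18.1,-6.1,8.5],[0,-23.5,22.4,-6.1,8.5],[0,-28,26.7,-6.1,8.5],[0,-32,30.5,-6.1,8.5],[0,-36,34.3,-6.1,8.5]]]' 20
python3 - <<'E'
from cell import r; import numpy as np
from scipy.spatial.transform import Rotation as Ro
np.set_printoptions(precision=4,suppress=True)
o=r.observe(); print(o["clock"],np.array(o["joint_positions"]),np.array(o["ee_pos"]),o["opening"])
T=Ro.from_quat(o["orientation"],scalar_first=True).as_matrix(); print(T)
for z in(.404,.266): print("d cm",T.T@(np.array([.462,-.190,z])-o["ee_pos"])*100)
E
```

```text
clock: 1.1
ee_pos: [0.3802, 0.0191, 0.4047]
orientation: [0.7, 0.101, 0.7, -0.101]
contact_force: [1.3, 0.5, -0.2]
opening: 0.994
1.1 [ 0.05    0.0116 -0.4371  1.1216  0.0003  0.3367] [0.3802 0.0191 0.4047] 0.9942404189504279
[[ 0.0005  0.2827  0.9592]
 [ 0.0003  0.9592 -0.2827]
 [-1.      0.0004  0.0004]]
d cm [  0.0665 -17.7409  13.7597]
d cm [ 13.8665 -17.7466  13.7541]
```

```bash
python3 -m inch '[[[0,-4.5,3.5,0,8.5],[0,-9,7,0,8.5],[0,-13.5,10.5,0,8.5],[2,-17,13.2,0,8.5],[5,-17.7,13.8,0,8.5],[6,-17.7,13.8,0,8.5],[6,-17.7,13.8,0,8.5]]]'
python3 - <<'E'
from cell import r; import numpy as np,cv2
from scipy.spatial.transform import Rotation as Ro
np.set_printoptions(precision=4,suppress=True)
o=r.observe(); print(o["clock"],np.array(o["joint_positions"]),np.array(o["ee_pos"]),o["contact_force"])
T=Ro.from_quat(o["orientation"],scalar_first=True).as_matrix(); print(T)
for z in(.33,.266): print("d cm",T.T@(np.array([.462,-.190,z])-o["ee_pos"])*100)
for n in("scene","top"):
    s=r.snapshot(n)["frame"][:,:,::-1]
    cv2.imwrite(f"pics/{n}1.png",s)
s=cv2.imread("pics/scene1.png"); cv2.imwrite("pics/s1.png",cv2.resize(s[80:280,130:330],None,fx=3,fy=3,interpolation=cv2.INTER_CUBIC))
E
```

```text
clock: 1.98
ee_pos: [0.4617, -0.187, 0.3441]
orientation: [0.699, 0.101, 0.701, -0.1]
contact_force: [0.6, 0.1, -0.5]
opening: 0.994
1.975 [-0.3848  0.2507 -0.3152  1.0077  0.0002 -0.0989] [ 0.4617 -0.187   0.3441] [ 0.6133  0.0892 -0.4784]
[[-0.0024  0.282   0.9594]
 [ 0.0013  0.9594 -0.282 ]
 [-1.      0.0005 -0.0027]]
d cm [ 1.4056 -0.2849  0.1152]
d cm [ 7.8055 -0.2882  0.1324]
```

View pics/s1.png

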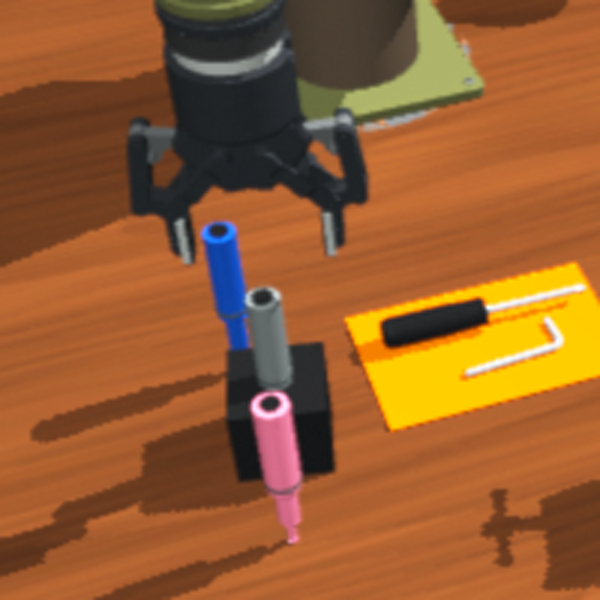

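View pics/top1.png

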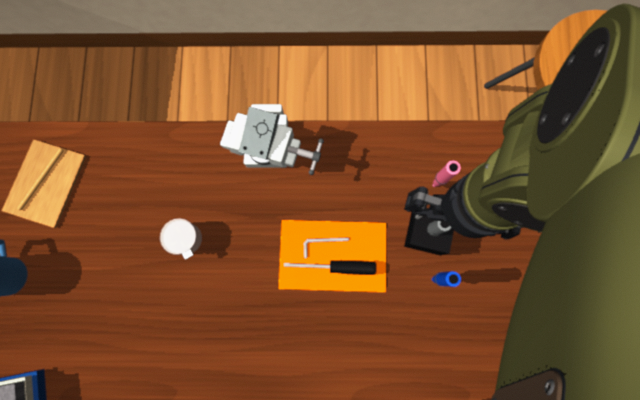

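```bash
python3 -m inch '[[[2,-0.2,0,0,8.5],[5,-0.2,0,0,8.5],[7.8,-0.2,0,0,8.5],[7.8,-0.2,0,0,8.5],[7.8,-0.2,0,0,8.5]]]'
python3 - <<'E'
from cell import r; import numpy as np,cv2
o=r.observe(); print(o["clock"],np.array(o["ee_pos"]),o["contact_force"])
s=r.snapshot("scene")["frame"][:,:,::-1]
cv2.imwrite("pics/s2.png",cv2.resize(s[100:250,150:300],None,fx=4,fy=4,interpolation=cv2.INTER_CUBIC))
E
```

```text
clock: 2.7
ee_pos: [0.4626, -0.1894, 0.2683]
orientation: [0.701, 0.1, 0.699, -0.101]
contact_force: [-0.9, 0.7, 0.4]
opening: 0.994
2.7 [ 0.46256763 -0.18944514  0.26832304] [-0.90267416  0.73738558  0.39249636]
```

View pics/s2.png

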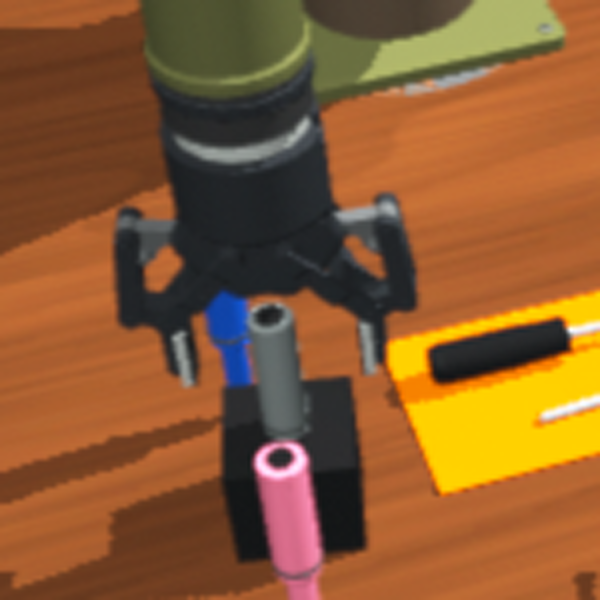

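```bash
python3 -m inch '[[[0,0,0,0,1],[0,0,0,0,1],[0,0,0,0,1],[0,0,0,0,1],[0,0,0,0,1],[0,0,0,0,1]]]' 25
python3 - <<'E'
from cell import r; import numpy as np,cv2
o=r.observe(); print(o["clock"],np.array(o["ee_pos"]),o["contact_force"],o["opening"]*8.54)
s=r.snapshot("scene")["frame"][:,:,::-1]
cv2.imwrite("pics/s3.png",cv2.resize(s[130:250,170:290],None,fx=5,fy=5,interpolation=cv2.INTER_CUBIC))
E
```

```text
clock: 3.5
ee_pos: [0.4619, -0.1897, 0.2669]
orientation: [0.7, 0.101, 0.7, -0.101]
contact_force: [0.5, -0.8, 3.7]
opening: 0.27
3.5 [ 0.46192841 -0.18967065  0.26691097] [ 0.45356018 -0.83229141  3.71040641] 2.304824116884254
```

View pics/s3.png

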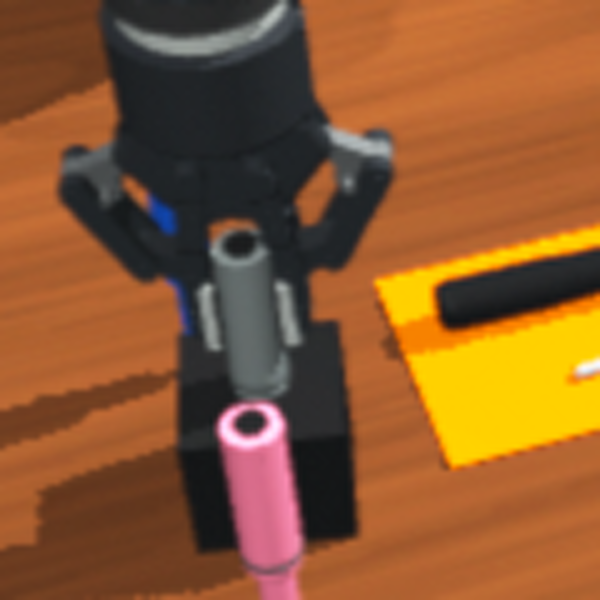

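```bash
python3 -m inch '[[[-1,0,0,0,1],[-2.5,0,0,0,1],[-4,0,0,0,1],[-4.5,0,0,0,1],[-4.5,0,0,0,1]]]'
python3 - <<'E'
from cell import r; import numpy as np,cv2
o=r.observe(); print(o["clock"],np.array(o["ee_pos"]),o["contact_force"],o["ft_torque"],o["opening"]*8.54)
s=r.snapshot("scene")["frame"][:,:,::-1]
cv2.imwrite("pics/s4.png",cv2.resize(s[110:230,170:290],None,fx=5,fy=5,interpolation=cv2.INTER_CUBIC))
E
```

```text
clock: 4.18
ee_pos: [0.4619, -0.1895, 0.3119]
orientation: [0.7, 0.101, 0.7, -0.101]
contact_force: [-0.7, -0.8, -1.3]
opening: 0.277
4.175 [ 0.4618974  -0.18951335  0.31188628] [-0.69592722 -0.78704787 -1.34760267] [ 0.01611963 -0.00830744  0.04297124] 2.3674908391739096
```

View pics/s4.png

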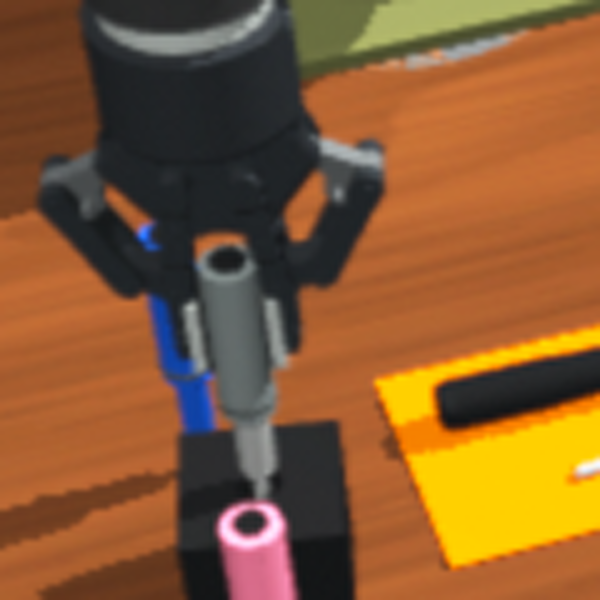

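```bash
python3 -m inch '[[[0,0,-0.6,0,1],[0,0,-1.2,0,1],[0.1,0,-1.7,0,1],[0.15,0,-2.2,0,1],[0.25,0,-2.7,0,1],[0.35,0,-3.2,0,1],[0.5,0,-3.7,0,1],[0.5,0,-3.7,0,1]]]'
python3 - <<'E'
from cell import r; import numpy as np,cv2
o=r.observe(); print(o["clock"],np.array(o["ee_pos"]),o["contact_force"],o["ft_torque"],o["opening"]*8.54)
for n in("scene","top"):
    s=r.snapshot(n)["frame"][:,:,::-1]; cv2.imwrite(f"pics/{n}5.png",s)
    b=(170,110) if n=="scene" else (380,160)
    cv2.imwrite(f"pics/{n}5c.png",cv2.resize(s[b[1]:b[1]+120,b[0]:b[0]+120],None,fx=5,fy=5,interpolation=cv2.INTER_CUBIC))
E
```

```text
clock: 5.22
ee_pos: [0.4257, -0.1789, 0.3065]
orientation: [0.699, 0.101, 0.7, -0.101]
contact_force: [2.0, -1.2, 1.9]
opening: 0.271
5.225 [ 0.42569441 -0.17890758  0.30653184] [ 2.01414892 -1.15970471  1.85021282] [-0.33779843 -0.63074376 -0.00571683] 2.3179636715098244
```

View pics/scene5c.png

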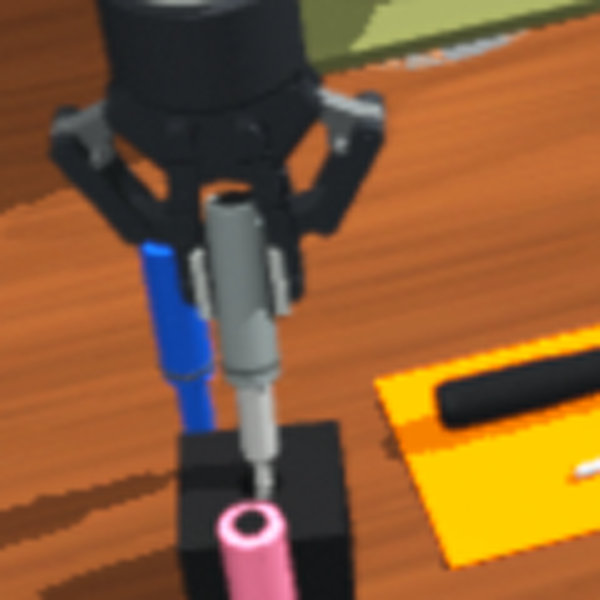

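View pics/top5c.png

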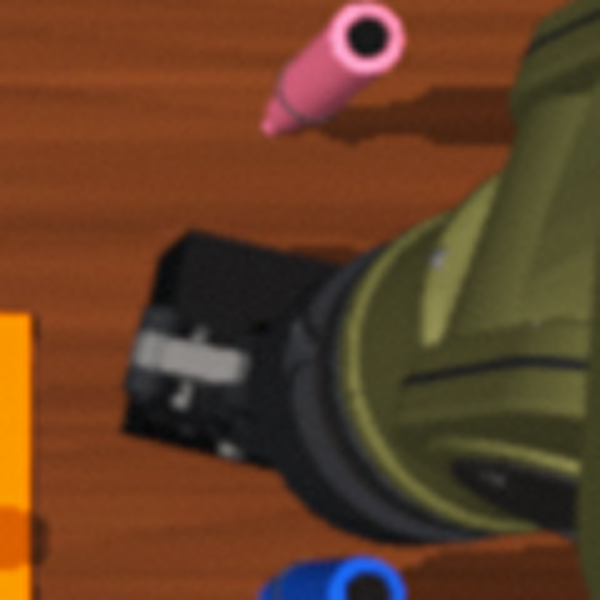

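```bash
python3 -m inch '[[[-1,0,0,0,1],[-3,0,0,0,1],[-6,0,0,0,1],[-9,0,0,0,1],[-9,0,0,0,1],[-9,0,0,0,1]]]' 40
python3 - <<'E'
from cell import r; import numpy as np,cv2
o=r.observe(); print(o["clock"],np.array(o["ee_pos"]),o["contact_force"],o["ft_torque"],o["opening"]*8.54)
from h import *
print(proj("scene",o["ee_pos"]-np.array([0,0,.155])),proj("top",o["ee_pos"]-np.array([0,0,.155])))
for n in("scene","top"):
    s=r.snapshot(n)["frame"][:,:,::-1]; cv2.imwrite(f"pics/{n}6.png",s)
    b=(160,70) if n=="scene" else (380,160)
    cv2.imwrite(f"pics/{n}6c.png",cv2.resize(s[b[1]:b[1]+120,b[0]:b[0]+120],None,fx=5,fy=5,interpolation=cv2.INTER_CUBIC))
E
```

```text
clock: 6.08
ee_pos: [0.4256, -0.1787, 0.3957]
orientation: [0.699, 0.101, 0.701, -0.101]
contact_force: [0.3, -0.1, -0.5]
opening: 0.267
6.075 [ 0.42558207 -0.17872527  0.39568851] [ 0.27175774 -0.08800742 -0.49964999] [-0.01459479  0.02074787 -0.0108149 ] 2.27776091399633
[212.08688486 129.43159709] [454.99973708 240.66316031]
```

View pics/scene6c.png

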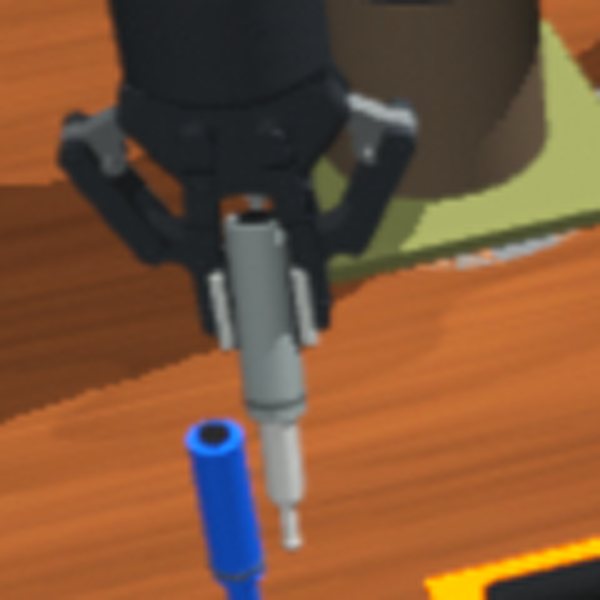

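View pics/top6c.png

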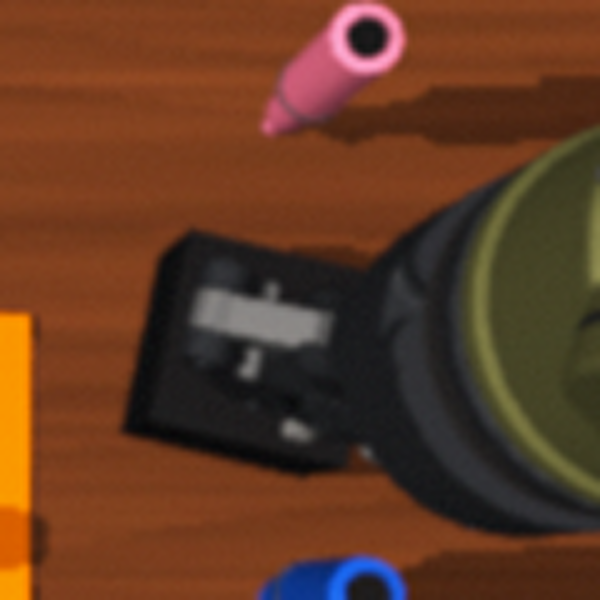

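```bash
cat >> h.py <<'E'
u=np.array([np.cos(-.286),np.sin(-.286),0]); v=np.array([-u[1],u[0],0]); zz=np.array([0,0,1.])
E
python3 - <<'E'
from h import *
np.set_printoptions(precision=4,suppress=True)
ee=np.array([.42558,-.17873,.39569]); G=ee-.155*zz
s=lambda p:cr(p,(160,70),5)
tp=s((291,546)); print("tip px",tp, "barrel end",s((287,501)),"shoulder",s((275,411)))
tt=cr((272,288),(380,160),5)
print("tri",tri(tp,tt), tt)
X,_=tri(tp,tt); d=X-G; print("d u,v,z",d@u,d@v,d@zz,np.degrees(np.arctan2(d@u,-d@zz)),np.linalg.norm(d))
for th in(14,17,20,23):
    t=np.radians(th); a=-np.sin(t)*u+np.cos(t)*zz
    print(th,[proj("scene",G-a*l) for l in(.105,.083,.045)],proj("scene",G+a*.035),proj("top",G-a*.105))
E
```

```text
tip px [217.8 178.8] barrel end [217.  169.8] shoulder [214.6 151.8]
tri (array([ 0.4684, -0.1824,  0.1467]), [np.float64(3.6506951163314856), np.float64(5.894836479843433)]) [434.  217.2]
d u,v,z 0.04214931935710726 0.008581785046639435 -0.09396192840194129 24.15998815016371 0.10333951880024254
14 [array([217.9005, 176.665 ]), array([216.7321, 167.1767]), array([214.6526, 150.2896])] [210.002  112.5221] [441.2325 230.9437]
17 [array([217.728 , 177.8746]), array([216.5901, 168.1072]), array([214.57  , 150.7684])] [210.0764 112.1978] [442.2553 227.6572]
20 [array([217.539 , 178.9685]), array([216.435 , 168.9424]), array([214.4804, 151.1918])] [210.1562 111.9225] [443.3099 224.3948]
23 [array([217.3339, 179.9424]), array([216.2672, 169.679 ]), array([214.3839, 151.5584])] [210.241  111.6967] [444.3948 221.1616]
```

```bash
python3 -m inch '[[[0,-5,-1,0,1],[0,-10,-2,0,1],[0,-15,-3,0,1],[0,-20,-4,0,1],[0,-20,-4,0,1],[0,-20,-4,0,1]]]' 40
python3 - <<'E'
from cell import r; import numpy as np,cv2
o=r.observe(); print(o["clock"],np.array(o["ee_pos"]),o["contact_force"],o["opening"]*8.54)
from h import *
G=o["ee_pos"]-np.array([0,0,.155])
print(proj("scene",G),proj("top",G))
for n in("scene","top"):
    s=r.snapshot(n)["frame"][:,:,::-1]; cv2.imwrite(f"pics/{n}7.png",s)
    t=np.radians(20); b=proj(n,G-.05*(-np.sin(t)*u+np.cos(t)*zz)).astype(int)-60; b=np.clip(b,0,[520,280]); print(b)
    cv2.imwrite(f"pics/{n}7c.png",cv2.resize(s[b[1]:b[1]+120,b[0]:b[0]+120],None,fx=5,fy=5,interpolation=cv2.INTER_CUBIC))
E
```

```text
clock: 6.92
ee_pos: [0.3311, -0.3592, 0.3956]
orientation: [0.699, 0.102, 0.7, -0.1]
contact_force: [1.0, -0.1, -0.7]
opening: 0.267
6.925 [ 0.33113506 -0.3592461   0.39564744] [ 1.00993301 -0.13837941 -0.70390465] 2.2832834278203435
[110.38769357 122.29182845] [596.95790885 312.90274077]
[55 86]
[519 238]
```

View pics/scene7c.png

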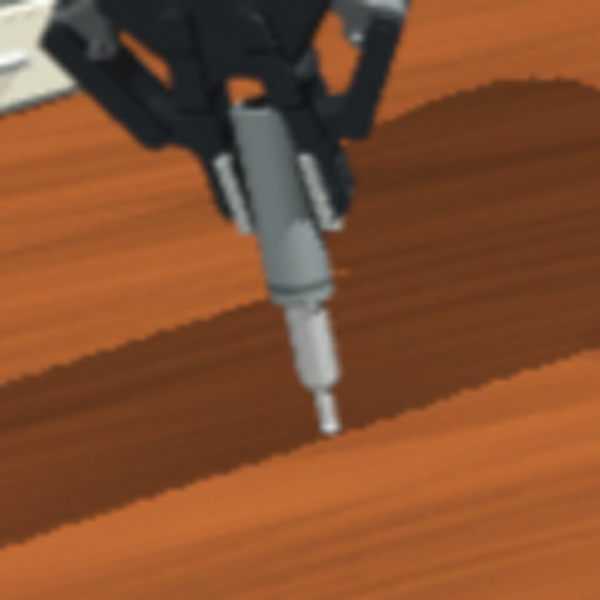

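View pics/top7c.png

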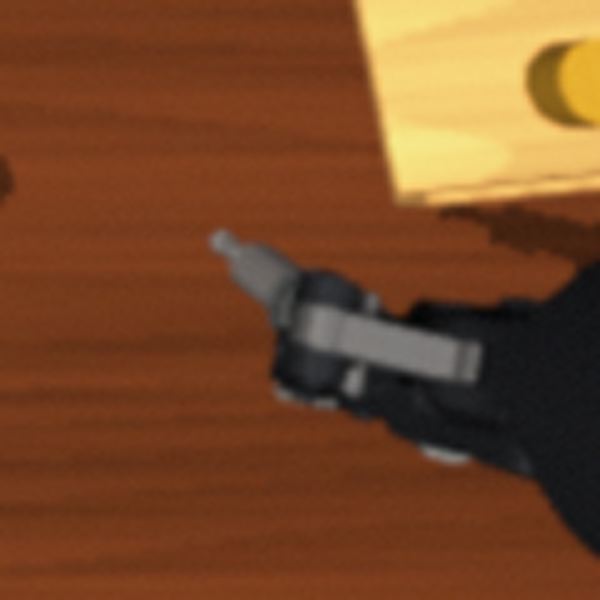

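Run:
```python
from h import *
np.set_printoptions(precision=4,suppress=True)
G=np.array([.33113506,-.3592461,.39564744-.155])
S=lambda p:cr(p,(55,86),5); T=lambda p:cr(p,(519,238),5)
pts={}
for n,a,b in(("tip",(330,430),(217,239)),("barrel",(320,386),(240,258)),("shoulder",(303,297),(285,298))):
    X,e=tri(S(a),T(b)); d=X-G; pts[n]=X; print(n,X,np.round(e,2),"d uvz",d@u,d@v,d@zz,"tilt",np.degrees(np.arctan2(d@u,-d@zz)),np.degrees(np.arctan2(d@v,-d@zz)),"len",np.linalg.norm(d))
for th in(16,18,20,22,24):
    t=np.radians(th); a=-np.sin(t)*u+np.cos(t)*zz
    print(th,[(proj("scene",G-a*l)-S(p)).round(1) for l,p in((.105,(330,430)),(.083,(320,386)))],[(proj("top",G-a*l)-T(p)).round(1) for l,p in((.105,(217,239)),(.083,(240,258)))])
```

```text
tip [ 0.3653 -0.368   0.1412] [0.28 0.45] d uvz 0.03522229523773459 0.0012553207971338905 -0.09948140991581683 tilt 19.496970458791303 0.7229568470440915 len 0.10554021428326094
barrel [ 0.3597 -0.3659  0.1596] [0.69 1.12] d uvz 0.029255099909963115 0.0016454808469033623 -0.08102322291201167 tilt 19.85315860940187 1.1634460584179966 len 0.08615875538219538
shoulder [ 0.3489 -0.3607  0.1959] [1.51 2.54] d uvz 0.017409098977258425 0.0035958806405859928 -0.04478842505807171 tilt 21.240924235250645 4.590199647838044 len 0.04818724005339823
16 [array([ 0.3, -1.4]), array([ 0.2, -2.2])] [array([-0. ,  4.3]), array([1.8, 4.8])]
18 [array([-0.1, -0.6]), array([-0.1, -1.7])] [array([0.8, 2.1]), array([2.5, 3. ])]
20 [array([-0.5,  0. ]), array([-0.5, -1.1])] [array([ 1.6, -0.1]), array([3.1, 1.2])]
22 [array([-1. ,  0.7]), array([-0.8, -0.7])] [array([ 2.5, -2.3]), array([ 3.8, -0.6])]
24 [array([-1.4,  1.3]), array([-1.2, -0.2])] [array([ 3.4, -4.4]), array([ 4.6, -2.3])]
```

```bash
python3 -m inch '[[[-2,4,1,0,1],[-3,10,2,0,1],[-3,16,3.2,0,1],[-3,22,4.5,0,1],[-3,28,5.8,0,1],[-3,34,7,0,1],[-3,40,8.2,0,1],[-3,45,9.2,0,1]]]' 40
python3 -m inch '[[[0,4,0.8,0,1],[0,7,1.4,0,1],[0,8,1.6,0,1],[0,8,1.6,0,1]]]'
python3 - <<'E'
from cell import r; import numpy as np,cv2
np.set_printoptions(precision=4,suppress=True)
o=r.observe(); print(o["clock"],np.array(o["ee_pos"]),np.array(o["joint_positions"]),o["contact_force"],o["opening"]*8.54)
from h import *
ee=o["ee_pos"]
S=np.array([.6282,.1074,.1229]); n=np.array([-.3282,.0965,.9397])
tip=ee+.0355*u+.0012*v-.2542*zz
d=S+.02*n-tip; print("to 20mm off: x y z cm",-d[2]*100,d@v*100,d@u*100)
for nm in("scene","top"):
    s=r.snapshot(nm)["frame"][:,:,::-1]; cv2.imwrite(f"pics/{nm}8.png",s)
    b=(325,110) if nm=="scene" else (205,70)
    cv2.imwrite(f"pics/{nm}8c.png",cv2.resize(s[b[1]:b[1]+120,b[0]:b[0]+120],None,fx=5,fy=5,interpolation=cv2.INTER_CUBIC))
print(proj("scene",tip),proj("top",tip))
E
```

```text
clock: 8.02
ee_pos: [0.5471, 0.0499, 0.4267]
orientation: [0.7, 0.1, 0.7, -0.1]
contact_force: [0.7, -0.4, -0.7]
opening: 0.269
clock: 8.52
ee_pos: [0.5844, 0.1193, 0.4264]
orientation: [0.7, 0.1, 0.7, -0.1]
contact_force: [-0.2, -0.3, -0.3]
opening: 0.274
8.525 [0.5844 0.1193 0.4264] [ 0.2014  0.3782  0.0914  1.285  -0.0004  0.4857] [-0.2381 -0.296  -0.2969] 2.3380735270795854
to 20mm off: x y z cm 3.0488147318256775 -0.022698663022030333 0.3051493262419684
[385.6223 181.1439] [255.2137 123.1421]
```

View pics/scene8c.png

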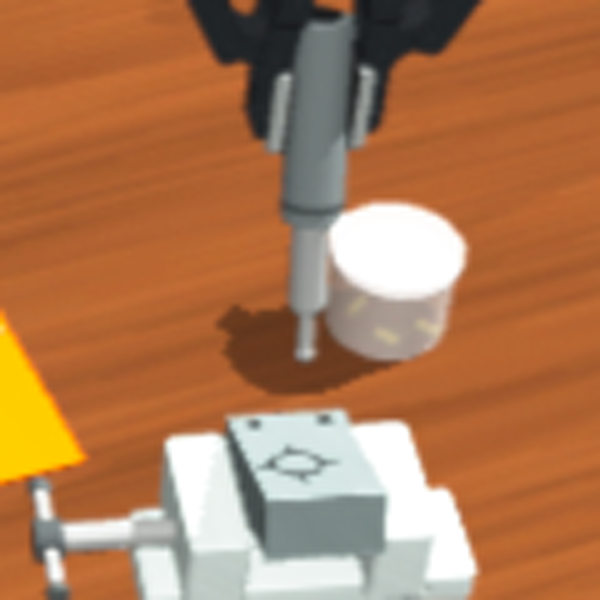

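View pics/top8.png

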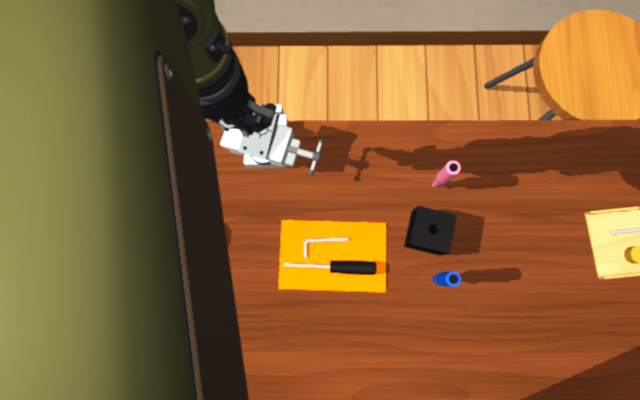

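```bash
python3 -m inch '[[[1,0,0.1,0,1],[2,0,0.2,0,1],[3,0,0.3,0,1],[3.5,0,0.5,0,1],[3.98,0,0.64,0,1],[3.98,0,0.64,0,1],[3.98,0,0.64,0,1]]]'
cat > chk.py <<'E'
from cell import r; import sys
from h import *
np.set_printoptions(precision=4,suppress=True)
k=sys.argv[1]
s=r.snapshot("scene")["frame"][:,:,::-1]; cv2.imwrite(f"pics/scene{k}.png",s)
b=(345,145); cv2.imwrite(f"pics/scene{k}c.png",cv2.resize(s[b[1]:b[1]+75,b[0]:b[0]+75],None,fx=8,fy=8,interpolation=cv2.INTER_CUBIC))
s=r.snapshot("top")["frame"][:,:,::-1]
b=(205,80); cv2.imwrite(f"pics/top{k}c.png",cv2.resize(s[b[1]:b[1]+100,b[0]:b[0]+100],None,fx=6,fy=6,interpolation=cv2.INTER_CUBIC))
o=r.observe(); ee=np.array(o["ee_pos"])
S=np.array([.6282,.1074,.1229]); n=np.array([-.3282,.0965,.9397])
tip=ee+.0355*u+.0012*v-.2542*zz
e=tip-S; print(o["clock"],ee,"force",np.array(o["contact_force"]),"along n",np.dot(o["contact_force"],n),"mom",np.array(o["ft_torque"]),o["opening"]*8.54)
a=e-n*(e@n); print("height over face mm",e@n*1e3,"in-face up,across mm",(a@u)/.94*1e3,a@v*1e3)
px=proj("scene",tip); print("tip crop px",(px+.5-(345,145))*8-.5,"ring",(proj("scene",S)+.5-(345,145))*8-.5)
E
python3 chk.py 9
```

```text
clock: 9.5
ee_pos: [0.5911, 0.1165, 0.3872]
orientation: [0.7, 0.101, 0.7, -0.101]
contact_force: [1.4, -0.3, -1.1]
opening: 0.268
9.6 [0.591  0.1165 0.3873] force [ 0.3241  0.5566 -0.8935] along n -0.8923412819181052 mom [ 0.0187  0.0203 -0.0174] 2.3296370169594622
height over face mm 10.493606465263502 in-face up,across mm 0.9047949159967155 -0.515502502471408
tip crop px [313.5584 426.2782] ring [313.2424 462.355 ]
```

View pics/scene9c.png

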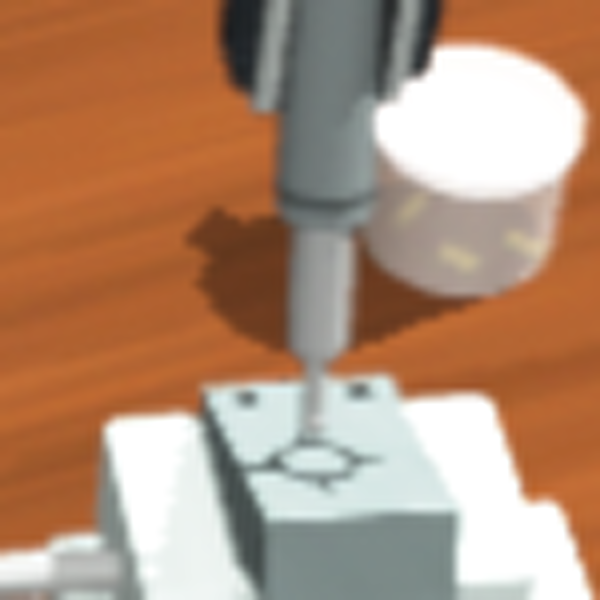

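View pics/top9c.png

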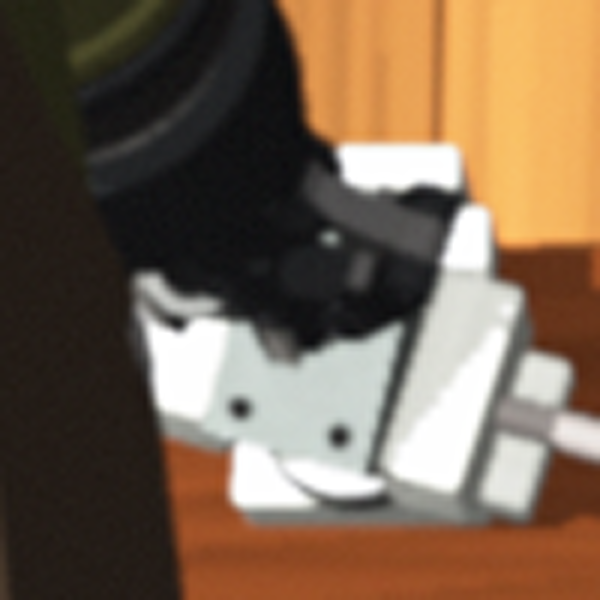

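```bash
python3 -m inch '[[[0.3,0,0.1,0,1],[0.6,0,0.2,0,1],[0.9,0.05,0.3,0,1],[1.13,0.05,0.37,0,1],[1.13,0.05,0.37,0,1]]]' 40
python3 chk.py 10
python3 -m inch '[[[0.1,0,0.03,0,1],[0.19,0,0.07,0,1],[0.19,0,0.07,0,1]]]'
python3 chk.py 11
```

```text
clock: 10.22
ee_pos: [0.5946, 0.1158, 0.3756]
orientation: [0.7, 0.101, 0.7, -0.101]
contact_force: [-0.6, -1.1, 0.7]
opening: 0.265
10.325 [0.5946 0.1158 0.3758] force [-0.7413 -0.322   1.5814] along n 1.698301551179105 mom [-0.1652  0.201  -0.0506] 2.3163745195299157
height over face mm -1.5254276119671488 in-face up,across mm 0.34432835955219376 -0.21243914266838151
tip crop px [312.5054 468.4465] ring [313.2424 462.355 ]
clock: 10.7
ee_pos: [0.5953, 0.1156, 0.3737]
orientation: [0.7, 0.101, 0.7, -0.101]
contact_force: [-1.7, -1.0, 1.3]
opening: 0.267
10.8 [0.5953 0.1157 0.3738] force [-1.3195 -0.9949  1.592 ] along n 1.8330140186042856 mom [-0.2554  0.2964  0.0035] 2.2729646837091764
height over face mm -3.6689013151053245 in-face up,across mm 0.3319682952616856 -0.1658718162335148
tip crop px [312.3682 476.0692] ring [313.2424 462.355 ]
```

View pics/scene11c.png

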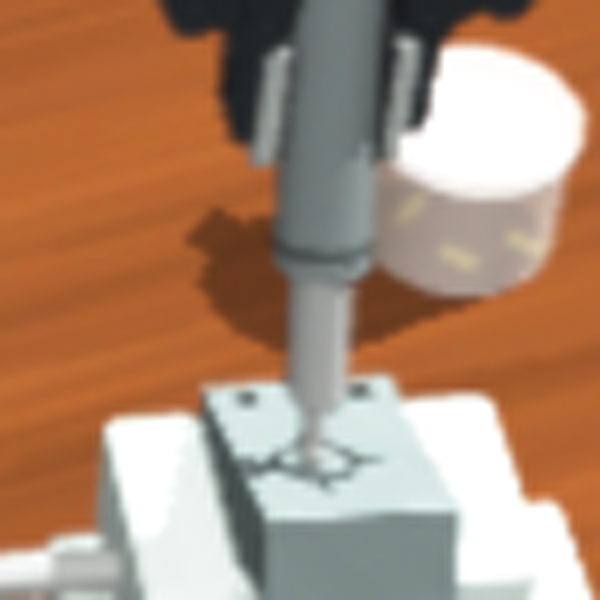

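```bash
python3 -m inch '[[[0.1,-0.02,0.03,0,1],[0.2,-0.03,0.07,0,1],[0.2,-0.03,0.07,0,1],[0.2,-0.03,0.07,0,1]]]'
python3 chk.py 12; python3 chk.py 12;python3 chk.py 12
```

```text
clock: 11.3
ee_pos: [0.5959, 0.1153, 0.3718]
orientation: [0.7, 0.101, 0.7, -0.101]
contact_force: [-1.3, 0.4, 2.6]
opening: 0.269
11.4 [0.5959 0.1153 0.3718] force [-1.9936 -0.3835  3.0774] along n 3.509178244061859 mom [ 0.0025  0.3703 -0.0726] 2.310468875763405
height over face mm -5.797068288463568 in-face up,across mm 0.3181024247813835 -0.3691586031944423
tip crop px [311.2612 483.6838] ring [313.2424 462.355 ]
11.5 [0.5959 0.1153 0.3717] force [-1.4637 -0.9346  2.5559] along n 2.791965790130763 mom [-0.053   0.3232 -0.01  ] 2.304095726724338
height over face mm -5.820440137193855 in-face up,across mm 0.3136161481402858 -0.37842940180590895
tip crop px [311.2178 483.7618] ring [313.2424 462.355 ]
11.6 [0.5959 0.1153 0.3718] force [-1.0977  0.0653  2.5808] along n 2.7917865501024615 mom [-0.0307  0.3365  0.0104] 2.3028962737444814
height over face mm -5.797297229739704 in-face up,across mm 0.3183065488385822 -0.3838151140834684
tip crop px [311.2044 483.6887] ring [313.2424 462.355 ]
```

View pics/scene12c.png

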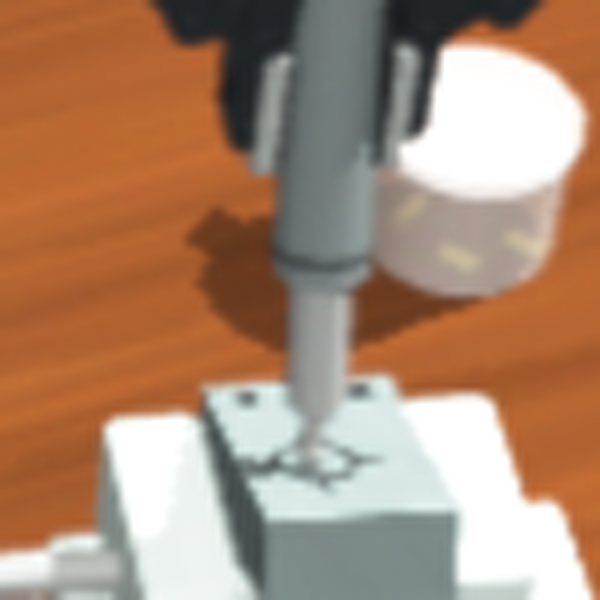

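```bash
python3 -m inch '[[[-0.04,0,-0.02,0,1],[-0.04,0,-0.03,0,1],[-0.04,0,-0.03,0,1],[-0.04,0,-0.03,0,1],[-0.04,0,-0.03,0,1],[-0.04,0,-0.03,0,1]]]'
python3 chk.py 13; python3 chk.py 13;python3 chk.py 13;python3 chk.py 13
python3 - <<'E'
import cv2
s=cv2.imread("pics/scene13.png"); cv2.imwrite("pics/s13b.png",cv2.resize(s[165:215,355:415],None,fx=12,fy=12,interpolation=cv2.INTER_CUBIC))
E
```

```text
clock: 12.35
ee_pos: [0.5957, 0.1153, 0.3721]
orientation: [0.7, 0.101, 0.7, -0.101]
contact_force: [-1.7, 0.2, 2.6]
opening: 0.274
12.45 [0.5956 0.1153 0.3721] force [-0.662  -0.1715  2.8092] along n 2.840551115375642 mom [0.0775 0.2293 0.0225] 2.3337069901139533
height over face mm -5.365968515097202 in-face up,across mm 0.18557834030759474 -0.3937541837907079
tip crop px [311.1085 481.9282] ring [313.2424 462.355 ]
12.55 [0.5956 0.1153 0.3721] force [-1.146   0.7534  2.3036] along n 2.6135696772069426 mom [ 0.0381  0.2211 -0.0121] 2.2932616715042315
height over face mm -5.347228141534009 in-face up,across mm 0.21175265173367022 -0.3842812263034213
tip crop px [311.1714 481.9037] ring [313.2424 462.355 ]
12.65 [0.5956 0.1153 0.3721] force [-1.5091  0.8281  2.3629] along n 2.795645724736501 mom [0.057  0.1797 0.0334] 2.3224837724158687
height over face mm -5.387702447265216 in-face up,across mm 0.19743880419983983 -0.4137538280787851
tip crop px [311.0383 482.0309] ring [313.2424 462.355 ]
12.75 [0.5956 0.1153 0.3722] force [-2.1029  1.0946  1.8982] along n 2.5795104728613567 mom [ 0.0863  0.197  -0.0314] 2.2901907941493236
height over face mm -5.336045938852026 in-face up,across mm 0.18972313676336353 -0.41104705220051835
tip crop px [311.0493 481.833 ] ring [313.2424 462.355 ]
```

View pics/s13b.png

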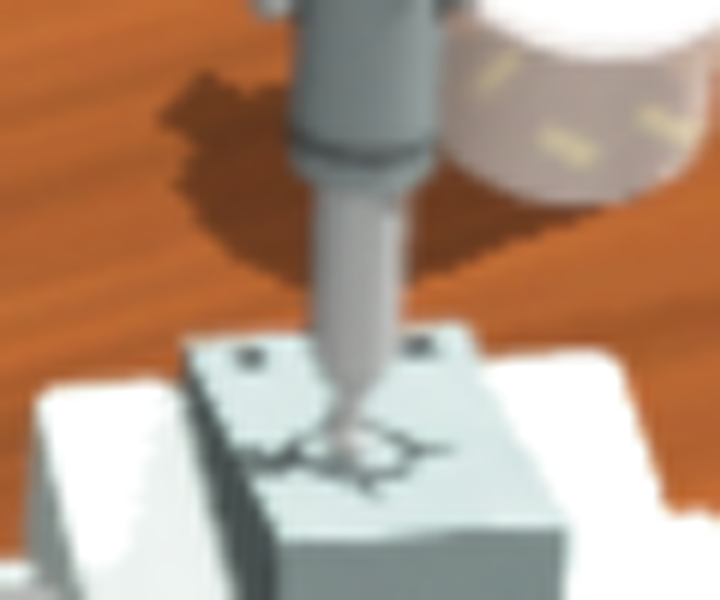

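View pics/scene13.png

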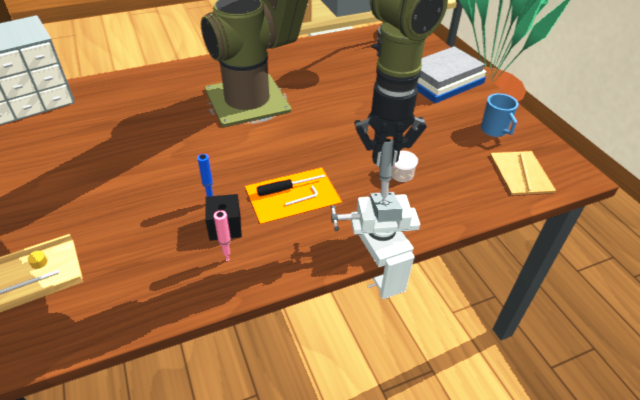

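View pics/top13c.png

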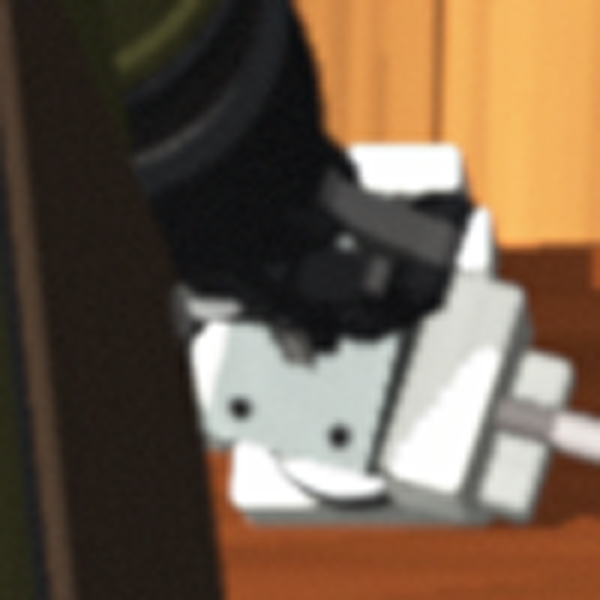

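Run:
```python
import cv2,numpy as np
s=[cv2.resize(cv2.imread(f"pics/scene{k}.png")[y:y+55,372:396],None,fx=10,fy=10,interpolation=cv2.INTER_CUBIC) for k,y in((9,155),(11,155),(13,155))]
cv2.imwrite("pics/cmp.png",np.hstack(s))
```

```text
(no output)
```

View pics/cmp.png

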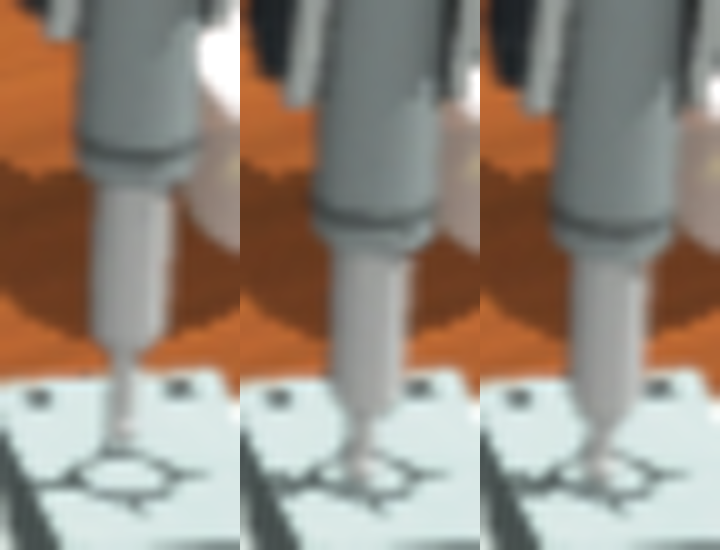

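Run:
```python
import cv2,numpy as np
s=[cv2.resize(cv2.imread(f"pics/scene{k}.png")[185:210,374:394],None,fx=18,fy=18,interpolation=cv2.INTER_LANCZOS4) for k in(9,13)]
cv2.imwrite("pics/cmp2.png",np.hstack(s))
```

```text
(no output)
```

View pics/cmp2.png

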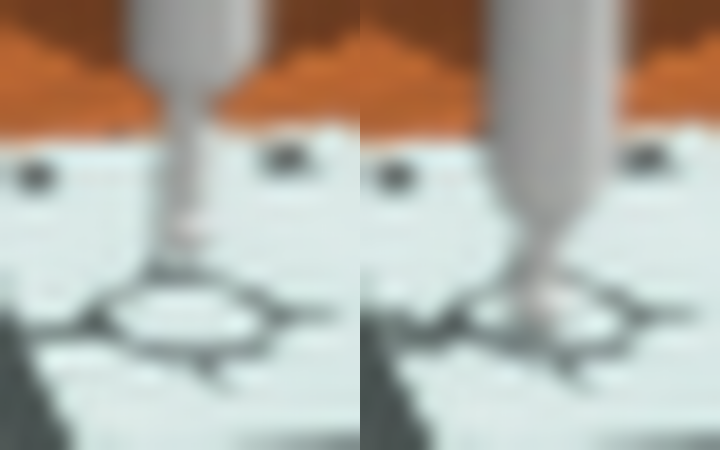

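Run:
```python
from cell import r
print(r.job_done()); print(r.observe()["clock"])
```

```text
the job is handed in; nothing more can be done
None
the job is handed in; nothing more can be done
```

I took the gauge out of its stand and pressed its foot inside the ring on the sloping face. I handed the job in at about 12.8 s with the gripper still holding it at 40 N. The tool can only point down, so I swung the pen about 20° in the grip by pulling it against the rim of the stand's bore.

My last checks:
- **Tilt:** two views in free air put the pen 19.5–20° off vertical, towards the robot, and about 1° off square across the slope. I did not measure the tilt again once the foot was on the block, because the gripper hid the pen from the top camera.
- **Position:** the foot is inside the ring. The arm's position puts it within 0.5 mm of the centre. The enlarged pictures allow up to about 2 mm off, but the ring is 20 mm across.
- **Depth of the foot:** three estimates disagree slightly but all sit near half way, which is 6 mm. The arm's position gives 5.4 mm, the force about 6–6.5 mm (roughly 3.4–3.6 N after allowing for the pen's weight), and the pictures about 6.8 mm. At its deepest, before I backed off 0.5 mm, the foot was about 0.5 mm further in, still well short of fully in.
- **Steadiness:** the arm's pose held within about 0.1 mm over the last readings.
- **Surroundings:** the screwdriver, hex key, parts cup and both coloured pens look undisturbed in the last pictures.

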